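# Start a heated plate shaker: lid, mains, heater, start

## Task

The heated micro-plate shaker is loaded: get its run going by light touches of the fingertips alone, in this order: push its raised lid gently down until it is fully shut, tap the mains rocker beside the lid over to on (its far half down), press the square heater key until it stays in, and last press the oval start key fully down and let it spring back. Touch each of them lightly, do not raise the lid any further, press no other key, grip and lift nothing, and leave the glassware, vials, boxes and plates around it where they stand.

Things in the scene. Friction and masses are not known exactly. Their poses are not given: they have to be found in the camera images.
- shaker: heated plate shaker, a white machine fixed to the bench: 300 deep (x) x 280 wide (y) x 70 mm high without its lid. Origin: centre of its footprint on the bench; x from its front (key panel, facing the robot) to its rear, y to the robot's left, z up; yaw within 0.3 rad. Flat deck 70 mm up; the front 95 mm is the key panel, sloping 0.24 rad down towards the robot, 69 to 46 mm high
- lid (a joint): angle of the white hood lid (160 deep, 200 wide, 30 mm high), hinged along its rear edge: 0 = fully shut on the deck, larger = front edge raised; starts 0.20 to 0.42 rad open. The hinge is stiff: the lid stays where it is left and takes about 4 N near the front edge to push down. A steel bar handle on its front face is not needed
- lid_press (a point): point on the flat top of the lid, midway across its width, 40 mm behind its front edge; moves with the lid (101 mm above the bench when shut). A good place to push straight down; the lid slides up to 30 mm forward under the finger as it shuts; it seats on a hard stop, so finish slowly. z axis: normal to the lid's top
- mains (a joint): mains rocker switch (38 mm long front to rear, 24 mm wide, V-shaped top), on the deck to the right of the lid: 0 = off (near half down, far half sticking up 7 mm), 0.40 rad = on (far half pressed down level). It stays where it is left; takes about 2 N
- mains_press (a point): middle of the top of the rocker's far half (11 mm beyond its pivot), where it is pressed; about 80 mm above the bench when off, 75 mm when on
- heat (a joint): travel of the square heater key in m: 0 = out, 0.004 = fully in. A latching key: it stays in where it is pushed to; takes about 2 N
- heat_top (a point): centre of the top of the square heater key (20 x 20 mm, three wavy lines; rear row of the panel, just right of the display). z axis: normal to the panel, outwards; pressed against z. All five grey keys stand 6 mm proud of the panel and are 40 mm or more apart, centre to centre
- start (a joint): travel of the oval start key in m: 0 = out, 0.004 = fully in; a spring of 1.6 N (out) to 3.4 N (in) returns it
- start_top (a point): centre of the top of the oval start key (36 mm wide by 20 mm, a triangle on it; at the right of the panel, front row); z axis: normal to the panel, outwards; the key is pressed against z
- stop (a joint): travel of the round stop key (18 mm diameter, 41 mm in front of the heater key), 0 = out; not to be pressed
- up (a joint): travel of the round up-arrow key (18 mm, rear row, 48 mm to the right of the heater key), 0 = out; not to be pressed
- down (a joint): travel of the round down-arrow key (18 mm, front row, 60 mm to the left of the start key), 0 = out; not to be pressed
- flask: bystander: stoppered conical glass flask, 84 mm across, 154 mm high, to one side of the shaker; origin under its centre
- bottle: bystander: white plastic reagent bottle with a black cap, 68 mm across, 125 mm high, at the shaker's other side (flask and bottle may be swapped); origin under its centre
- tipbox: bystander: blue pipette-tip box with a clear top, 120 x 80 x 58 mm, right of the panel; origin under its centre
- tuberack: bystander: white rack of small tubes, 110 x 70 x 42 mm, left of the panel; origin under its centre
- wellplate: bystander: clear 24-well plate with lid, 86 x 128 x 16 mm, on the bench in front of the panel; origin under its centre
- vial_bench: bystander: amber vial with a white cap, 26 mm across, 48 mm high, on the bench just in front of the panel; origin under its centre
- vial_deck: bystander: amber vial like the other one, standing on the shaker's deck about 95 mm behind the mains rocker; origin under its centre

How it is judged:
By the outcome, as a careful person would: the job done as asked, in the order asked, and still so for the second after the job is handed in, with the robot touching nothing.
It also fails if it takes over 61 s, if anything falls off the work surface, if the arm or the gripper's body presses on something with over 40 N, if the wrist force passes 120 N, or if a joint passes its speed limit or range.

## Robot

A 7-joint arm with a two-finger parallel gripper is mounted at the origin on the work surface. World frame = base frame: x ahead of the robot, y to its left, z up, the work surface at z = 0. Lengths are in m, angles in rad, forces in N, time in s.
With the tool pointing down it reaches from about 0.425 to 0.875 m from the base axis. Payload 8.4 kg.
Tool frame: the origin (TCP) lies midway between the tips of the shut fingers; the grasp point (between the pads) lies 19 mm behind it; z points along the fingers, x is the direction in which the jaws open and shut, and the axes are right-handed (so a half turn about z gives the same grasp; the last joint's range is limited). The gripper opens to 85 mm and grips with 20 to 120 N. Pads are 22 mm wide; open, the fingers measure 114 mm over their backs; the gripper's body (76 mm by 85 mm) begins 54 mm behind the grasp point. The pads swing forward as they close: fully open they stand 13 mm farther back than shut.
Start: joints at [1.242, 0.333, 0.04, 1.465, -0.013, 1.343, -0.059], TCP at [0.148, -0.633, 0.231] pointing down, gripper open.
Joint ranges: [-2.58, 2.58], [-0.38, 2.09], [-1.3, 1.39], [0.25, 2.4], [-1.5, 4.64], [0.08, 2.09], [-2.65, 2.65]. Speed limits (rad/s): [2.22, 2.22, 2.79, 2.79, 3.14, 3.14, 3.14].

## Interface

Orientations are given as a unit quaternion [w, x, y, z].
In Python, from cell import r gives the robot as it stands.
- The arm moves only by the shell command python3 -m handwheel 'ROWS'. ROWS is JSON, a list of rows, each an object of numbers: "dx", "dy", "dz": the shift along the tool's x, y, z in mm; "yaw": the turn about the tool's z in rad; "jaw": the opening, from 0 (shut) to 1 (fully open). In form: [{"dx": .., "dy": .., "dz": .., "yaw": .., "jaw": ..}, ...]. A call has 1 to 20 rows; each row shifts and turns the commanded pose from where the row before left it, along the tool's axes as they then stand; what a row does not reach is not made up. A row lasts 1/8 s, in which the tool goes at most 62.5 mm and 10.7 degrees, less where a joint would pass 70% of its speed; a pose out of reach is approached as far as the arm can. A call is refused whole if a number of a shift passes 62.5 or a number of a turn 0.188, either way. A call with a gripper value outside its range is refused whole. The fingers move at their own pace and stop on an object; the grip force is fixed at half the most. Time passes only in rows, so rows that do not move let the fingers close. It gives the time, the measured TCP pose, the force and the opening at its end, in the units of the state.
- r.read_state(): the state, without advancing time (a new reading comes with each control period).
- r.snapshot(name): name is "scene" or "top"; returns the picture (400x640x3 uint8, red, green, blue); there is no depth.
- r.camera_info(name): a dict with "fx", "fy", "cx", "cy" (pixels), "R" (3x3) and "t" (3): a world point X has camera coordinates R X + t. Camera axes: x right, y down, z forward; pixel columns grow to the right and rows downward; lengths in m; the calibration is good to about 2 mm. A picture is of the moment at which its call begins. camera_info takes no time and is no camera call.
- r.hand_in(): hands the job in, once; it reports no verdict.
Trained networks look in the newest picture that a camera, given by its name, has taken for a name from the list of things; names that differ only in an ending like _2 or _b are one class to them, and where a whole thing is asked for, a point or a joint stands for the part that bears it (a point fixed in the world has none). Each returns a list of dicts, best first, with "conf" (0 to 1); they miss things now and then, are a little off and sometimes report something else, mostly with a low value. They report only what shows in the picture. A call takes as long as a camera call.
- r.recognise(camera, label): "extent" ([left, top, width, height] in pixels, round what is visible of it).
The state is a dict: "t": time; "qpos": joint angles; "joint_velocities": joint speeds; "joint_torque": joint torques, N m; "tcp_pos": TCP position; "ee_rot": TCP orientation; "wrist_force": force on the tool from outside, world axes, zero at the start; "moment": the same for the moment, N m; "opening": finger opening in m.
Only numpy, scipy, OpenCV 4.12 (cv2) and the standard library are available. Lean on these libraries where they do the work, as an engineer would, in place of code of your own. Each camera call takes 0.05 s, during which the arm holds its last target. There are 200 camera calls.

## Working session

There is one attempt and no reset: what is moved stays moved. The work goes in short steps, Python scripts to look and compute and a shell command to move; the robot and the scene stay as the last step left them, time stands still between calls to the robot, and variables do not carry over. Pictures are saved under pics/ and viewed, about 8 in all and at most 12, crops included, and the job is handed in when it is done.

```bash
mkdir -p pics
python3 - <<'E'
from cell import r
import cv2
for c in ("scene","top"):
    im=r.snapshot(c); cv2.imwrite(f"pics/{c}0.png",im[:,:,::-1])
    k=r.camera_info(c); print(c,k)
    for n in ("shaker","lid","mains","heat","start","stop","up","down","vial_deck","flask","bottle"):
        d=r.recognise(c,n); print(n,[(x['extent'],round(x['conf'],2)) for x in d[:2]])
print(r.read_state())
E
```

```text
scene {'fx': 389.59793936047004, 'fy': 389.59793936047004, 'cx': 316.8246849916493, 'cy': 198.32514931912777, 'R': array([[ 0.88053957,  0.47394473,  0.00514423],
       [ 0.32354185, -0.59310456, -0.73725684],
       [-0.34636793,  0.6508482 , -0.67559299]]), 't': array([-0.52031554, -0.07817216,  1.14137183])}
shaker [([239.1, 187.2, 168.6, 151.7], 0.62), ([270.5, 232.8, 14.2, 10.9], 0.27)]
lid [([310.5, 186.0, 90.9, 102.2], 0.89), ([248.3, 218.2, 13.5, 27.3], 0.44)]
mains [([290.7, 278.0, 26.3, 16.1], 0.5)]
heat []
start []
stop []
up []
down [([265.3, 252.0, 12.3, 6.2], 0.45)]
vial_deck [([341.7, 278.2, 17.9, 26.8], 0.84)]
flask [([306.2, 327.6, 48.7, 71.7], 0.75)]
bottle [([361.7, 166.8, 27.4, 40.4], 0.92)]
top {'fx': 482.91114476451764, 'fy': 482.91114476451764, 'cx': 310.9969905651671, 'cy': 203.40416070578726, 'R': array([[-4.13829890e-07, -9.99815890e-01,  1.91882016e-02],
       [-9.87050706e-01, -3.07754324e-03, -1.60379027e-01],
       [ 1.60408552e-01, -1.89397943e-02, -9.86868978e-01]]), 't': array([0.01504162, 0.56013632, 1.2642007 ])}
shaker [([275.2, 111.3, 120.4, 12
[... 508 characters left out ...]
4179845,  0.33316143,  0.03993051,  1.46537405, -0.0133948 ,
        1.34331704, -0.05852403]), 'joint_velocities': array([-4.79078585e-04, -6.01638729e-04,  3.28534378e-04,  7.77476928e-04,
        3.72021406e-04, -8.48675623e-04,  2.08021834e-05]), 'joint_torque': array([-6.63931642e-04, -6.58321452e+01,  1.36267561e+00, -4.05822694e+01,
        1.66377844e-02,  3.22661974e-03, -3.09512723e-05]), 'tcp_pos': array([ 0.14802121, -0.63290096,  0.23134598]), 'ee_rot': array([ 4.14160797e-06,  7.83486093e-01, -6.21409320e-01,  9.02662894e-07]), 'wrist_force': array([ 0.87486811, -0.0903405 , -1.07656176]), 'moment': array([-0.00010969,  0.02674984,  0.01442548]), 'opening': 0.08575627452280302}
```

View pics/scene0.png

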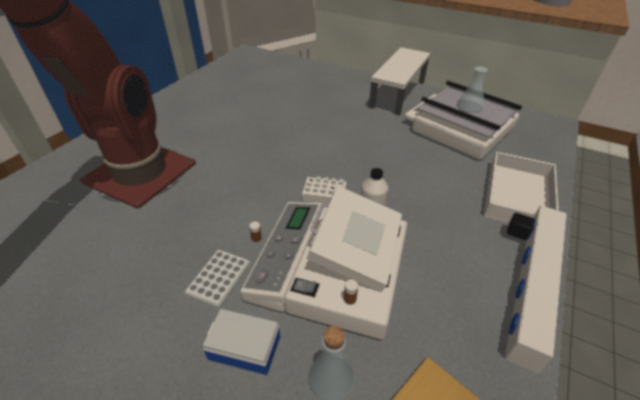

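View pics/top0.png

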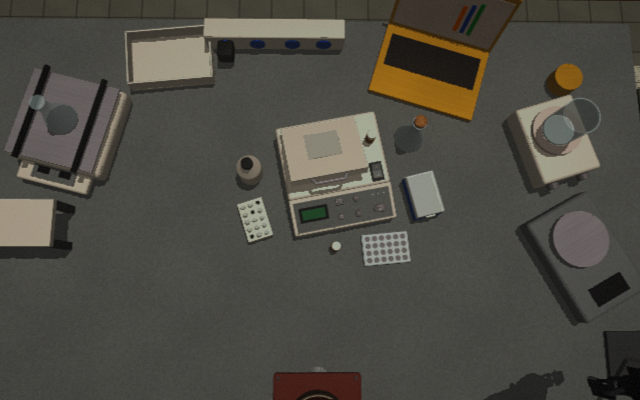

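Run:
```python
import cv2,numpy as np
a=cv2.imread("pics/top0.png")[105:245,265:405]; b=cv2.imread("pics/scene0.png")[180:340,235:415]
f=lambda m,s:cv2.resize(m,None,fx=s,fy=s,interpolation=cv2.INTER_CUBIC)
A=f(a,5.5);cv2.imwrite("pics/tc.png",np.clip(A*1.3,0,255)[:600]if 0 else cv2.resize(A,(588,588)))
cv2.imwrite("pics/sc.png",cv2.resize(b,(666,592),interpolation=cv2.INTER_CUBIC))
```

```text
(no output)
```

View pics/tc.png

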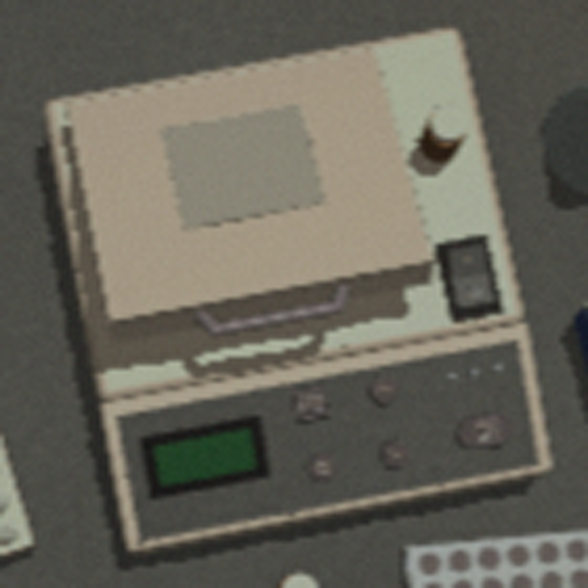

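View pics/sc.png

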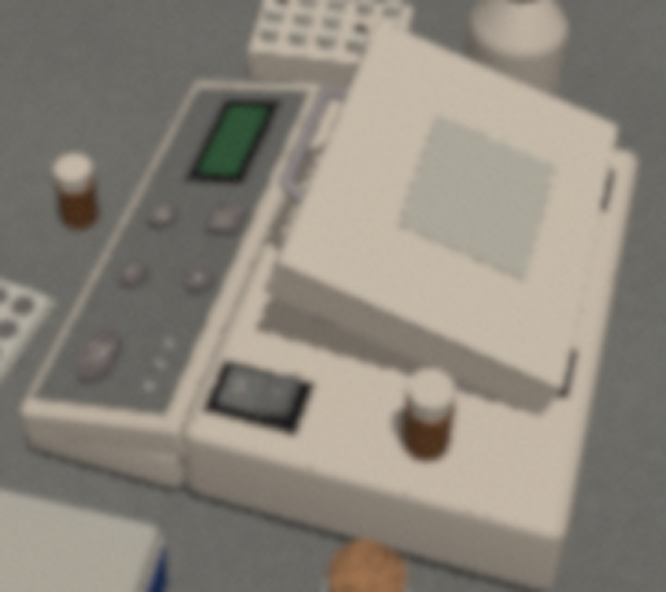

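```bash
cat > fit.py <<'E'
from cell import r
import numpy as np
from scipy.optimize import least_squares
K={c:r.camera_info(c) for c in("scene","top")}
def proj(c,X):
    k=K[c]; p=k['R']@X+k['t']; return np.array([k['fx']*p[0]/p[2]+k['cx'],k['fy']*p[1]/p[2]+k['cy']])
T=lambda u,v:np.array([265+(u+.5)/4.2-.5,105+(v+.5)/4.2-.5]); S=lambda u,v:np.array([235+(u+.5)/3.7-.5,180+(v+.5)/3.7-.5])
a=.24; n=np.array([-np.sin(a),0,np.cos(a)]); s=np.array([np.cos(a),0,np.sin(a)])
def pan(x,y,h=.006): return np.array([x,y,.046+(x+.15)*np.tan(a)])+h*n
def model(p):
    hx,hy,sx,sy,mx,my,th,lx,lh,ly=p[3:]
    L={}
    L['RL']=(.15,.14,.07);L['RR']=(.15,-.14,.07);L['FR']=(-.15,-.14,.046);L['FL']=(-.15,.14,.046);L['MR']=(-.055,-.14,.07);L['ML']=(-.055,.14,.07)
    H=pan(hx,hy);L['heat']=H;L['stop']=H-.041*s;L['up']=H+[0,-.048,0];L['down']=L['up']-.041*s
    L['start']=pan(sx,sy);L['mains']=(mx,my,.074)
    def lid(d,w,h): # d ahead of hinge
        return np.array([lx-d*np.cos(th)+h*np.sin(th),ly+w,lh+d*np.sin(th)+h*np.cos(th)])
    h=.101-lh
    L['lFL']=lid(.16,.1,h);L['lFR']=lid(.16,-.1,h);L['lRL']=lid(0,.1,h);L['lRR']=lid(0,-.1,h);L['lid_press']=lid(.12,0,h)
    for k in(0,.1,.2,.3):L['lp%.1f'%k]=np.array([lx-.12*np.cos(k)+h*np.sin(k),ly,lh+.12*np.sin(k)+h*np.cos(k)])
    L['mains_press']=(mx+.011,my,.080)
    R=np.array([[np.cos(p[2]),-np.sin(p[2]),0],[np.sin(p[2]),np.cos(p[2]),0],[0,0,1]])
    return {k:R@np.array(v)+[p[0],p[1],0] for k,v in L.items()}
O=[('top',k,T(*v)) for k,v in dict(RL=(48,102),RR=(458,30),MR=(522,325),ML=(103,402),FR=(550,467),FL=(130,549),heat=(311,405),stop=(321,467),up=(384,391),down=(394,455),start=(482,431),mains=(469,278),lFL=(108,320),lFR=(430,263),lRL=(75,105),lRR=(378,45)).items()]
O+=[('scene',k,S(*v)) for k,v in dict(RR=(555,540),FL=(197,85),FR=(28,410),heat=(226,219),stop=(162,214),up=(198,278),down=(133,273),start=(98,356),mains=(260,396),lFL=(378,28),lFR=(285,265),lRL=(617,128),lRR=(560,385)).items()]
def res(p):
    m=model(p); e=np.concatenate([proj(c,m[k])-q for c,k,q in O]); return np.r_[e,(p[11]-.08)*100]
p0=[.6,0,.15,-.09,0,-.12,-.1,-.03,-.12,.3,.12,.08,.01]
f=least_squares(res,p0,loss='soft_l1')
if __name__=='__main__':
    np.set_printoptions(precision=4,suppress=True)
    print(f.x); m=model(f.x)
    for (c,k,q) in O: print(c,k,np.round(proj(c,m[k])-q,1),end='; ')
    print()
    for k in('heat','stop','up','down','start','mains','mains_press','lid_press','lp0.3','lp0.2','lp0.1','lp0.0','lFL','lFR'):print(k,m[k])
E
python3 fit.py
```

```text
[ 0.6459 -0.0504  0.1861 -0.0786  0.0081 -0.1142 -0.099  -0.0174 -0.1079
  0.2471  0.129   0.0787  0.0258]
top RL [-1.2 -2.2]; top RR [ 1.5 -2.5]; top MR [ 1.9 -1. ]; top ML [-0.9 -0.7]; top FR [1.  0.8]; top FL [-0.8  0.2]; top heat [-0.1 -1.1]; top stop [ 0.2 -0.8]; top up [ 0.2 -1. ]; top down [ 0.3 -1.2]; top start [ 0.6 -1. ]; top mains [ 0.2 -1.5]; top lFL [0.2 0.1]; top lFR [ 0.8 -0.2]; top lRL [-2.  -1.9]; top lRR [-0.6 -0.4]; scene RR [ 1.4 -0.2]; scene FL [-1.  -2.1]; scene FR [-4.7 -0.4]; scene heat [-1.  -0.8]; scene stop [-0.2 -0.7]; scene up [-1.2 -0.6]; scene down [-0.7 -0.8]; scene start [-0.5 -1.7]; scene mains [-0.5 -0.6]; scene lFL [-0.7 -0.9]; scene lFR [-3.7  0.1]; scene lRL [ 0.5 -0.9]; scene lRR [0.1 0.7]; 
heat [ 0.5657 -0.0572  0.0693]
stop [ 0.5266 -0.0646  0.0596]
up [ 0.5746 -0.1044  0.0693]
down [ 0.5355 -0.1118  0.0596]
start [ 0.5505 -0.169   0.0606]
mains [ 0.6488 -0.1596  0.074 ]
mains_press [ 0.6596 -0.1576  0.08  ]
lid_press [ 0.6589 -0.0217  0.1297]
lp0.3 [ 0.6617 -0.0211  0.1355]
lp0.2 [ 0.6566 -0.0221  0.1244]
lp0.1 [ 0.6527 -0.0228  0.1129]
lp0.0 [ 0.6499 -0.0233  0.101 ]
lFL [0.6022 0.0694 0.1395]
lFR [ 0.6393 -0.1271  0.1395]
```

```bash
python3 -m handwheel '[{"dx":-15,"dy":-20,"jaw":0},{"dx":-30,"dy":-40,"jaw":0},{"dx":-30,"dy":-40,"jaw":0},{"dx":-30,"dy":-40,"jaw":0},{"dx":-30,"dy":-40,"jaw":0},{"dx":-30,"dy":-40,"jaw":0},{"dx":-30,"dy":-40,"jaw":0},{"dx":-30,"dy":-40,"jaw":0},{"dx":-30,"dy":-40,"jaw":0},{"dx":-30,"dy":-40,"jaw":0},{"dx":-30,"dy":-40,"jaw":0},{"dx":-30,"dy":-40,"jaw":0},{"dx":-30,"dy":-40,"jaw":0},{"dx":-30,"dy":-40,"jaw":0},{"dx":-30,"dy":-40,"jaw":0},{"dx":-30,"dy":-30,"jaw":0},{"dx":-14,"dy":-18,"dz":20,"jaw":0},{"dz":25,"yaw":0.042,"jaw":0},{"dz":10,"jaw":0},{"jaw":0}]'
python3 - <<'E'
from cell import r
import cv2,numpy as np
from fit import proj
s=r.read_state(); print(s)
P=s['tcp_pos']
o=[]
for c in("scene","top"):
    im=r.snapshot(c); cv2.imwrite(f"pics/{c}1.png",im[:,:,::-1]); u=proj(c,P); print(c,u)
    x,y=np.round(u).astype(int); w=im[y-40:y+50,x-45:x+45,::-1]; o.append(cv2.resize(w,(400,400),interpolation=cv2.INTER_CUBIC)); print(x-45,y-40)
cv2.imwrite("pics/c1.png",np.hstack(o))
E
```

```text
{'t': 1.2, 'qpos': array([ 1.24179845,  0.33316143,  0.03993051,  1.46537405, -0.0133948 ,
        1.34331704, -0.05852403]), 'joint_velocities': array([-4.79078585e-04, -6.01638729e-04,  3.28534378e-04,  7.77476928e-04,
        3.72021406e-04, -8.48675623e-04,  2.08021834e-05]), 'joint_torque': array([-6.63931642e-04, -6.58321452e+01,  1.36267561e+00, -4.05822694e+01,
        1.66377844e-02,  3.22661974e-03, -3.09512723e-05]), 'tcp_pos': array([ 0.14802121, -0.63290096,  0.23134598]), 'ee_rot': array([ 4.14160797e-06,  7.83486093e-01, -6.21409320e-01,  9.02662894e-07]), 'wrist_force': array([ 0.87486811, -0.0903405 , -1.07656176]), 'moment': array([-0.00010969,  0.02674984,  0.01442548]), 'opening': 0.08575627452280302}
scene [-197.34030338  328.61862243]
-242 289
top [604.93055945 374.13927093]
560 334invalid input at $[0]: expected keys dx, dy, dz, yaw, jaw
```

View pics/c1.png

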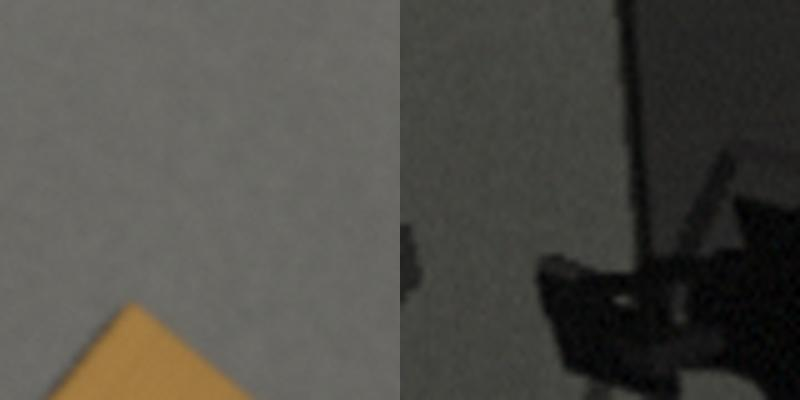

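The call was refused because every row needs all five keys, so the arm hasn't moved. The fifth picture shows only the bench and the gripper at its start.

```bash
python3 -m handwheel '[{"dx":-15,"dy":-20,"dz":0,"yaw":0,"jaw":0},{"dx":-30,"dy":-40,"dz":0,"yaw":0,"jaw":0},{"dx":-30,"dy":-40,"dz":0,"yaw":0,"jaw":0},{"dx":-30,"dy":-40,"dz":0,"yaw":0,"jaw":0},{"dx":-30,"dy":-40,"dz":0,"yaw":0,"jaw":0},{"dx":-30,"dy":-40,"dz":0,"yaw":0,"jaw":0},{"dx":-30,"dy":-40,"dz":0,"yaw":0,"jaw":0},{"dx":-30,"dy":-40,"dz":0,"yaw":0,"jaw":0},{"dx":-30,"dy":-40,"dz":0,"yaw":0,"jaw":0},{"dx":-30,"dy":-40,"dz":0,"yaw":0,"jaw":0},{"dx":-30,"dy":-40,"dz":0,"yaw":0,"jaw":0},{"dx":-30,"dy":-40,"dz":0,"yaw":0,"jaw":0},{"dx":-30,"dy":-40,"dz":0,"yaw":0,"jaw":0},{"dx":-30,"dy":-40,"dz":0,"yaw":0,"jaw":0},{"dx":-30,"dy":-40,"dz":0,"yaw":0,"jaw":0},{"dx":-30,"dy":-30,"dz":0,"yaw":0,"jaw":0},{"dx":-14,"dy":-18,"dz":20,"yaw":0,"jaw":0},{"dx":0,"dy":0,"dz":25,"yaw":0.042,"jaw":0},{"dx":0,"dy":0,"dz":10,"yaw":0,"jaw":0},{"dx":0,"dy":0,"dz":0,"yaw":0,"jaw":0}]'
python3 - <<'E'
from cell import r
import cv2,numpy as np
from fit import proj
s=r.read_state(); print(s)
P=s['tcp_pos']
o=[]
for c in("scene","top"):
    im=r.snapshot(c); cv2.imwrite(f"pics/{c}1.png",im[:,:,::-1]); u=proj(c,P); print(c,u)
    x,y=np.round(u).astype(int); w=im[y-40:y+50,x-45:x+45,::-1]; o.append(cv2.resize(w,(400,400),interpolation=cv2.INTER_CUBIC)); print(x-45,y-40)
cv2.imwrite("pics/c1.png",np.hstack(o))
E
```

```text
t: 3.8
tcp_pos: [0.6501, -0.024, 0.176]
ee_rot: [0.0, 0.77, -0.638, -0.0]
wrist_force: [0.4, 0.7, -0.5]
opening: 0.0002
{'t': 3.8, 'qpos': array([ 0.32161838,  0.40822226, -0.46448381,  1.51272387,  0.18753522,
        1.26604272, -1.54932551]), 'joint_velocities': array([ 0.00292652, -0.01681333, -0.00285234, -0.02397762, -0.00302731,
        0.00985665,  0.00171591]), 'joint_torque': array([-4.48733177e-01, -6.54708123e+01, -6.53400466e+00, -3.80465984e+01,
        2.75656348e-02, -1.96669777e-01, -5.32283995e-02]), 'tcp_pos': array([ 0.65007541, -0.02398283,  0.17600073]), 'ee_rot': array([ 3.79572712e-04,  7.70340616e-01, -6.37632390e-01, -3.56587251e-04]), 'wrist_force': array([ 0.42451385,  0.67679724, -0.53184398]), 'moment': array([ 0.00976145,  0.0278211 , -0.0267874 ]), 'opening': 0.0001552196932314526}
scene [337.57840302 206.60911848]
293 167
top [328.12651353 159.09279892]
283 119
```

View pics/c1.png

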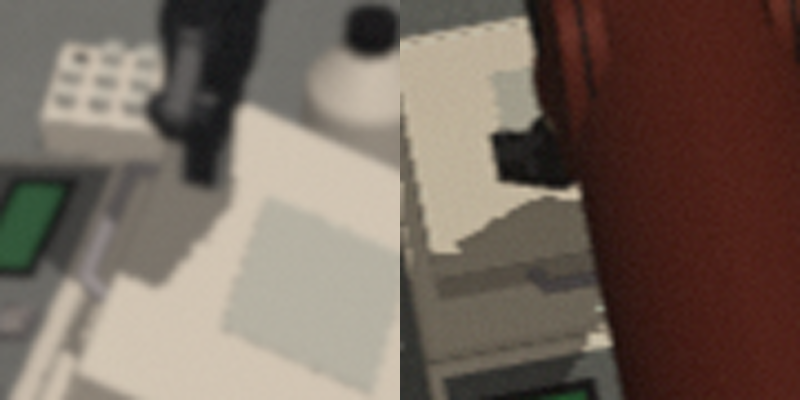

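```bash
cat > fit2.py <<'E'
from fit import *
def res2(p):
    m=model(p[:13]); of={'top':p[13:15],'scene':p[15:17]}
    e=np.concatenate([proj(c,m[k])+of[c]-q for c,k,q in O])
    return np.r_[e,(p[11]-.08)*100,p[13:15],(p[15:17]-[.9,.8])/.4]
g=least_squares(res2,np.r_[f.x,0,0,0,0],loss='soft_l1')
np.set_printoptions(precision=4,suppress=True)
print(g.x); m=model(g.x[:13])
for k in('heat','stop','up','down','start','mains','mains_press','lid_press','lp0.2','lp0.0'):print(k,m[k])
e=g.fun; print(np.sqrt((e**2).mean()),np.sqrt((f.fun**2).mean()))
E
python3 fit2.py
```

```text
[ 0.6454 -0.0492  0.1887 -0.0793  0.0079 -0.1152 -0.1    -0.019  -0.1081
  0.2685  0.1279  0.0797  0.0248  0.0849  0.5786  0.9388  1.029 ]
heat [ 0.5647 -0.0565  0.0691]
stop [ 0.5256 -0.064   0.0594]
up [ 0.5737 -0.1037  0.0691]
down [ 0.5346 -0.1111  0.0594]
start [ 0.5497 -0.1693  0.0604]
mains [ 0.647  -0.1589  0.074 ]
mains_press [ 0.6579 -0.1569  0.08  ]
lid_press [ 0.6584 -0.0215  0.1321]
lp0.2 [ 0.6551 -0.0221  0.1244]
lp0.0 [ 0.6486 -0.0234  0.101 ]
0.9783055034990553 1.2719496790671345
```

```bash
python3 -m handwheel '[{"dx":0,"dy":0,"dz":12,"yaw":0,"jaw":0},{"dx":0,"dy":0,"dz":12,"yaw":0,"jaw":0},{"dx":0,"dy":0,"dz":6,"yaw":0,"jaw":0},{"dx":0,"dy":0,"dz":3,"yaw":0,"jaw":0},{"dx":0,"dy":0,"dz":3,"yaw":0,"jaw":0},{"dx":0,"dy":0,"dz":3,"yaw":0,"jaw":0},{"dx":0,"dy":0,"dz":3,"yaw":0,"jaw":0},{"dx":0,"dy":0,"dz":3,"yaw":0,"jaw":0}]'
python3 -m handwheel '[{"dx":0,"dy":0,"dz":3,"yaw":0,"jaw":0},{"dx":0,"dy":0,"dz":3,"yaw":0,"jaw":0},{"dx":0,"dy":0,"dz":3,"yaw":0,"jaw":0},{"dx":0,"dy":0,"dz":3,"yaw":0,"jaw":0}]'
python3 -m handwheel '[{"dx":0,"dy":0,"dz":3,"yaw":0,"jaw":0},{"dx":0,"dy":0,"dz":3,"yaw":0,"jaw":0},{"dx":0,"dy":0,"dz":2,"yaw":0,"jaw":0}]'
```

```text
t: 4.9
tcp_pos: [0.6505, -0.0235, 0.1316]
ee_rot: [-0.0, 0.77, -0.638, 0.0]
wrist_force: [-2.7, 0.2, 4.9]
opening: -0.0001
t: 5.4
tcp_pos: [0.6503, -0.0235, 0.119]
ee_rot: [0.0, 0.77, -0.638, -0.0]
wrist_force: [-2.2, -0.1, 5.1]
opening: -0.0003
t: 5.78
tcp_pos: [0.6503, -0.0235, 0.111]
ee_rot: [0.0, 0.77, -0.638, -0.0]
wrist_force: [-2.6, -0.7, 4.0]
opening: 0.0
```

```bash
python3 -m handwheel '[{"dx":0,"dy":0,"dz":2,"yaw":0,"jaw":0},{"dx":0,"dy":0,"dz":2,"yaw":0,"jaw":0},{"dx":0,"dy":0,"dz":2,"yaw":0,"jaw":0}]'
python3 -m handwheel '[{"dx":0,"dy":0,"dz":1,"yaw":0,"jaw":0},{"dx":0,"dy":0,"dz":1,"yaw":0,"jaw":0}]'
python3 -m handwheel '[{"dx":0,"dy":0,"dz":0.5,"yaw":0,"jaw":0},{"dx":0,"dy":0,"dz":0.5,"yaw":0,"jaw":0}]'
```

```text
t: 6.15
tcp_pos: [0.6504, -0.0234, 0.1052]
ee_rot: [0.0, 0.77, -0.638, -0.0]
wrist_force: [-3.7, -0.9, 4.4]
opening: 0.0003
t: 6.4
tcp_pos: [0.6504, -0.0234, 0.1033]
ee_rot: [-0.0, 0.77, -0.638, -0.0]
wrist_force: [-2.5, -0.6, 3.8]
opening: 0.0001
t: 6.65
tcp_pos: [0.6504, -0.0235, 0.1023]
ee_rot: [0.0, 0.77, -0.638, -0.0]
wrist_force: [-3.4, -0.5, 4.2]
opening: 0.0001
```

```bash
python3 -m handwheel '[{"dx":0,"dy":0,"dz":0.5,"yaw":0,"jaw":0},{"dx":0,"dy":0,"dz":0.5,"yaw":0,"jaw":0}]'
python3 -m handwheel '[{"dx":0,"dy":0,"dz":0.3,"yaw":0,"jaw":0},{"dx":0,"dy":0,"dz":0,"yaw":0,"jaw":0}]'
```

```text
t: 6.9
tcp_pos: [0.6504, -0.0234, 0.1013]
ee_rot: [-0.0, 0.77, -0.638, -0.0]
wrist_force: [-4.0, -0.4, 4.5]
opening: -0.0
t: 7.15
tcp_pos: [0.6504, -0.0235, 0.1012]
ee_rot: [0.0, 0.77, -0.638, 0.0]
wrist_force: [-4.6, -1.1, 6.3]
opening: -0.0005
```

Force is rising as the height stops falling, so the lid is at its stop. I'll press a little more to confirm.

```bash
python3 -m handwheel '[{"dx":0,"dy":0,"dz":0.4,"yaw":0,"jaw":0},{"dx":0,"dy":0,"dz":0,"yaw":0,"jaw":0}]'
```

```text
t: 7.4
tcp_pos: [0.6504, -0.0234, 0.1012]
ee_rot: [0.0, 0.77, -0.638, 0.0]
wrist_force: [-5.1, -0.3, 7.9]
opening: -0.0002
```

```bash
python3 -m handwheel '[{"dx":0,"dy":0,"dz":-15,"yaw":0,"jaw":0},{"dx":0,"dy":0,"dz":-35,"yaw":0,"jaw":0},{"dx":0,"dy":0,"dz":-20,"yaw":0,"jaw":0},{"dx":33,"dy":3.5,"dz":0,"yaw":0,"jaw":0},{"dx":33,"dy":4,"dz":0,"yaw":0,"jaw":0},{"dx":33,"dy":4,"dz":0,"yaw":0,"jaw":0},{"dx":33.5,"dy":3,"dz":0,"yaw":0,"jaw":0},{"dx":0,"dy":0,"dz":25,"yaw":0,"jaw":0},{"dx":0,"dy":0,"dz":25,"yaw":0,"jaw":0},{"dx":0,"dy":0,"dz":8,"yaw":0,"jaw":0},{"dx":0,"dy":0,"dz":0,"yaw":0,"jaw":0}]'
python3 - <<'E'
from cell import r
import cv2,numpy as np
from fit import proj
s=r.read_state(); P=s['tcp_pos']; print(P)
o=[]
for c in("scene","top"):
    im=r.snapshot(c); cv2.imwrite(f"pics/{c}2.png",im[:,:,::-1]); u=proj(c,P); 
    x,y=np.round(u).astype(int); w=im[y-50:y+40,x-45:x+45,::-1]; o.append(cv2.resize(w,(400,400),interpolation=cv2.INTER_CUBIC)); print(c,u,x-45,y-50)
cv2.imwrite("pics/c2.png",np.hstack(o))
E
```

```text
t: 8.78
tcp_pos: [0.661, -0.1561, 0.1127]
ee_rot: [-0.0, 0.77, -0.638, -0.0]
wrist_force: [-0.2, 0.2, -0.6]
opening: 0.0001
[ 0.66096945 -0.15613793  0.11265203]
scene [310.60609222 275.33844438] 266 225
top [377.31527435 161.36576933] 332 111
```

View pics/c2.png

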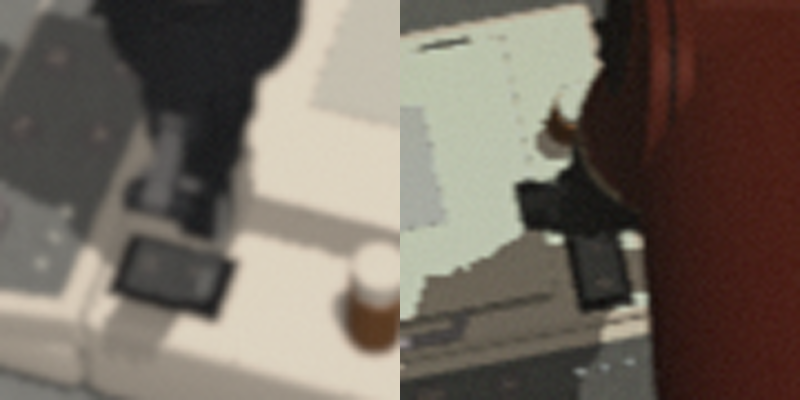

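```bash
python3 -m handwheel '[{"dx":0,"dy":0,"dz":14,"yaw":0,"jaw":0},{"dx":0,"dy":0,"dz":10,"yaw":0,"jaw":0},{"dx":0,"dy":0,"dz":3,"yaw":0,"jaw":0},{"dx":0,"dy":0,"dz":1,"yaw":0,"jaw":0},{"dx":0,"dy":0,"dz":1,"yaw":0,"jaw":0},{"dx":0,"dy":0,"dz":1,"yaw":0,"jaw":0}]'
python3 -m handwheel '[{"dx":0,"dy":0,"dz":1,"yaw":0,"jaw":0},{"dx":0,"dy":0,"dz":1,"yaw":0,"jaw":0},{"dx":0,"dy":0,"dz":1,"yaw":0,"jaw":0}]'
python3 -m handwheel '[{"dx":0,"dy":0,"dz":1,"yaw":0,"jaw":0},{"dx":0,"dy":0,"dz":1,"yaw":0,"jaw":0}]'
python3 -m handwheel '[{"dx":0,"dy":0,"dz":0.5,"yaw":0,"jaw":0},{"dx":0,"dy":0,"dz":0.5,"yaw":0,"jaw":0}]'
```

```text
t: 9.62
tcp_pos: [0.6611, -0.1564, 0.0829]
ee_rot: [-0.0, 0.77, -0.638, 0.0]
wrist_force: [1.2, 1.4, 1.1]
opening: -0.0
t: 10.0
tcp_pos: [0.6613, -0.1563, 0.0799]
ee_rot: [-0.0, 0.77, -0.638, 0.0]
wrist_force: [0.8, -0.1, 1.2]
opening: 0.0002
t: 10.25
tcp_pos: [0.6609, -0.1563, 0.0775]
ee_rot: [-0.0, 0.77, -0.638, -0.0]
wrist_force: [2.3, -0.2, 0.5]
opening: -0.0003
t: 10.5
tcp_pos: [0.6608, -0.1563, 0.0765]
ee_rot: [0.0, 0.77, -0.638, -0.0]
wrist_force: [0.7, -0.0, 1.3]
opening: 0.0003
```

```bash
python3 -m handwheel '[{"dx":0,"dy":0,"dz":0.5,"yaw":0,"jaw":0},{"dx":0,"dy":0,"dz":0.5,"yaw":0,"jaw":0}]'
python3 -m handwheel '[{"dx":0,"dy":0,"dz":0.5,"yaw":0,"jaw":0},{"dx":0,"dy":0,"dz":0.3,"yaw":0,"jaw":0}]'
python3 -m handwheel '[{"dx":0,"dy":0,"dz":0.3,"yaw":0,"jaw":0},{"dx":0,"dy":0,"dz":0.2,"yaw":0,"jaw":0}]'
```

```text
t: 10.75
tcp_pos: [0.6609, -0.1563, 0.0757]
ee_rot: [-0.0, 0.77, -0.638, 0.0]
wrist_force: [-0.8, 0.0, 5.0]
opening: 0.0002
t: 11.0
tcp_pos: [0.6609, -0.1563, 0.0756]
ee_rot: [0.0, 0.77, -0.638, 0.0]
wrist_force: [-2.1, 1.0, 8.3]
opening: -0.0002
t: 11.25
tcp_pos: [0.661, -0.1564, 0.0756]
ee_rot: [0.0, 0.77, -0.638, 0.0]
wrist_force: [-3.8, 0.8, 11.8]
opening: -0.0001
```

```bash
python3 -m handwheel '[{"dx":0,"dy":0,"dz":-10,"yaw":0,"jaw":0},{"dx":0,"dy":0,"dz":-35,"yaw":0,"jaw":0},{"dx":0,"dy":0,"dz":-25,"yaw":0,"jaw":0},{"dx":-29,"dy":20,"dz":0,"yaw":0,"jaw":0},{"dx":-29,"dy":20,"dz":0,"yaw":0,"jaw":0},{"dx":-29,"dy":20,"dz":0,"yaw":0,"jaw":0},{"dx":-29,"dy":20,"dz":0,"yaw":0,"jaw":0},{"dx":0,"dy":0,"dz":20,"yaw":0,"jaw":0},{"dx":0,"dy":0,"dz":15,"yaw":0,"jaw":0},{"dx":0,"dy":0,"dz":0,"yaw":0,"jaw":0}]'
python3 - <<'E'
from cell import r
import cv2,numpy as np
from fit import proj
s=r.read_state(); P=s['tcp_pos']; print(P)
o=[]
for c in("scene","top"):
    im=r.snapshot(c); cv2.imwrite(f"pics/{c}3.png",im[:,:,::-1]); u=proj(c,P); 
    x,y=np.round(u).astype(int); y0,x0=(y-30,x-35); w=im[y0:y0+90,x0:x0+90,::-1]; o.append(cv2.resize(w,(400,400),interpolation=cv2.INTER_CUBIC)); print(c,u,x0,y0)
cv2.imwrite("pics/c3.png",np.hstack(o))
E
```

```text
t: 12.5
tcp_pos: [0.5599, -0.0577, 0.108]
ee_rot: [0.001, 0.77, -0.638, -0.001]
wrist_force: [-0.3, -0.4, -0.8]
opening: -0.0003
[ 0.55987828 -0.05770004  0.10803998]
scene [291.63455622 225.11175864] 257 195
top [339.93105103 199.67475886] 305 170
```

View pics/c3.png

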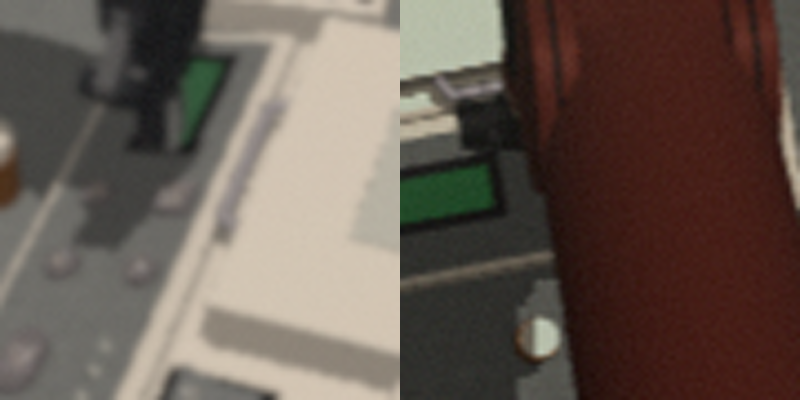

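```bash
python3 -m handwheel '[{"dx":0,"dy":0,"dz":16,"yaw":0,"jaw":0},{"dx":0,"dy":0,"dz":12,"yaw":0,"jaw":0},{"dx":0,"dy":0,"dz":4,"yaw":0,"jaw":0},{"dx":0,"dy":0,"dz":1,"yaw":0,"jaw":0},{"dx":0,"dy":0,"dz":1,"yaw":0,"jaw":0}]'
python3 -m handwheel '[{"dx":0,"dy":0,"dz":1,"yaw":0,"jaw":0},{"dx":0,"dy":0,"dz":1,"yaw":0,"jaw":0}]'
python3 -m handwheel '[{"dx":0,"dy":0,"dz":1,"yaw":0,"jaw":0},{"dx":0,"dy":0,"dz":0.5,"yaw":0,"jaw":0}]'
python3 -m handwheel '[{"dx":0,"dy":0,"dz":0.5,"yaw":0,"jaw":0},{"dx":0,"dy":0,"dz":0.5,"yaw":0,"jaw":0}]'
python3 -m handwheel '[{"dx":0,"dy":0,"dz":0.5,"yaw":0,"jaw":0},{"dx":0,"dy":0,"dz":0.5,"yaw":0,"jaw":0}]'
```

```text
t: 13.22
tcp_pos: [0.561, -0.0573, 0.0756]
ee_rot: [-0.0, 0.77, -0.638, 0.0]
wrist_force: [-0.4, 0.3, 0.7]
opening: -0.0003
t: 13.48
tcp_pos: [0.5608, -0.0573, 0.0735]
ee_rot: [-0.0, 0.77, -0.638, 0.0]
wrist_force: [0.3, -0.0, 0.5]
opening: -0.0001
t: 13.72
tcp_pos: [0.5607, -0.0573, 0.0718]
ee_rot: [-0.0, 0.77, -0.638, 0.0]
wrist_force: [0.5, 0.5, -0.8]
opening: -0.0
t: 13.98
tcp_pos: [0.5607, -0.0573, 0.0708]
ee_rot: [-0.0, 0.77, -0.638, 0.0]
wrist_force: [-0.1, -0.4, -0.9]
opening: 0.0001
t: 14.22
tcp_pos: [0.5608, -0.0573, 0.0699]
ee_rot: [-0.0, 0.77, -0.638, 0.0]
wrist_force: [-0.5, 0.2, 1.9]
opening: -0.0001
```

Contact came at about 0.0705, as predicted.

```bash
python3 -m handwheel '[{"dx":0,"dy":0,"dz":0.6,"yaw":0,"jaw":0},{"dx":0,"dy":0,"dz":0.6,"yaw":0,"jaw":0}]'
python3 -m handwheel '[{"dx":0,"dy":0,"dz":0.6,"yaw":0,"jaw":0},{"dx":0,"dy":0,"dz":0.6,"yaw":0,"jaw":0}]'
python3 -m handwheel '[{"dx":0,"dy":0,"dz":0.5,"yaw":0,"jaw":0},{"dx":0,"dy":0,"dz":0.5,"yaw":0,"jaw":0}]'
python3 -m handwheel '[{"dx":0,"dy":0,"dz":0.4,"yaw":0,"jaw":0},{"dx":0,"dy":0,"dz":0.2,"yaw":0,"jaw":0}]'
```

```text
t: 14.48
tcp_pos: [0.561, -0.0573, 0.0688]
ee_rot: [-0.0, 0.77, -0.638, 0.0]
wrist_force: [0.3, 0.2, 2.7]
opening: -0.0001
t: 14.72
tcp_pos: [0.561, -0.0573, 0.0676]
ee_rot: [-0.0, 0.77, -0.638, 0.0]
wrist_force: [1.1, 0.3, 1.7]
opening: -0.0
t: 14.98
tcp_pos: [0.5608, -0.0573, 0.0664]
ee_rot: [-0.0, 0.77, -0.638, 0.0]
wrist_force: [0.4, 0.3, 2.8]
opening: -0.0002
t: 15.22
tcp_pos: [0.5607, -0.0573, 0.0659]
ee_rot: [-0.0, 0.77, -0.638, 0.0]
wrist_force: [0.1, 0.2, 4.4]
opening: 0.0005
```

```bash
python3 -m handwheel '[{"dx":0,"dy":0,"dz":0.4,"yaw":0,"jaw":0},{"dx":0,"dy":0,"dz":0,"yaw":0,"jaw":0}]'
python3 -m handwheel '[{"dx":0,"dy":0,"dz":0.3,"yaw":0,"jaw":0},{"dx":0,"dy":0,"dz":0,"yaw":0,"jaw":0}]'
```

```text
t: 15.48
tcp_pos: [0.5608, -0.0573, 0.0657]
ee_rot: [-0.0, 0.77, -0.638, 0.0]
wrist_force: [0.3, -0.5, 5.7]
opening: -0.0001
t: 15.72
tcp_pos: [0.5608, -0.0573, 0.0656]
ee_rot: [-0.0, 0.77, -0.638, 0.0]
wrist_force: [-1.5, -0.4, 6.8]
opening: 0.0002
```

```bash
python3 -m handwheel '[{"dx":0,"dy":0,"dz":-8,"yaw":0,"jaw":0},{"dx":0,"dy":0,"dz":-22,"yaw":0,"jaw":0},{"dx":0,"dy":0,"dz":-15,"yaw":0,"jaw":0},{"dx":27,"dy":9,"dz":0,"yaw":0,"jaw":0},{"dx":27,"dy":9,"dz":0,"yaw":0,"jaw":0},{"dx":27,"dy":9,"dz":0,"yaw":0,"jaw":0},{"dx":27,"dy":8.7,"dz":0,"yaw":0,"jaw":0},{"dx":0,"dy":0,"dz":14,"yaw":0,"jaw":0},{"dx":0,"dy":0,"dz":0,"yaw":0,"jaw":0}]'
python3 - <<'E'
from cell import r
import cv2,numpy as np
from fit import proj
s=r.read_state(); P=s['tcp_pos']; print(P)
o=[]
for c in("scene","top"):
    im=r.snapshot(c); cv2.imwrite(f"pics/{c}4.png",im[:,:,::-1]); u=proj(c,P); 
    x,y=np.round(u).astype(int); y0,x0=((y-50,x-20) if c=="scene" else (y-55,x-60)); w=im[y0:y0+80,x0:x0+80,::-1]; o.append(cv2.resize(w,(400,400),interpolation=cv2.INTER_CUBIC)); print(c,u,x0,y0)
cv2.imwrite("pics/c4.png",np.hstack(o))
E
```

```text
t: 16.85
tcp_pos: [0.5448, -0.1691, 0.0949]
ee_rot: [0.0, 0.77, -0.638, -0.001]
wrist_force: [0.1, 0.2, -0.5]
opening: 0.0
[ 0.5448398  -0.16913114  0.09487082]
scene [256.65305729 262.62119084] 237 213
top [382.20278001 206.33607892] 322 151
```

View pics/c4.png

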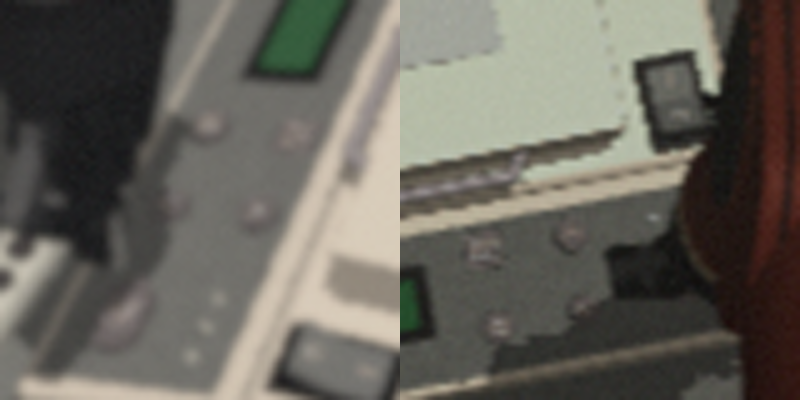

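```bash
python3 -m handwheel '[{"dx":0,"dy":0,"dz":14,"yaw":0,"jaw":0},{"dx":0,"dy":0,"dz":10,"yaw":0,"jaw":0},{"dx":0,"dy":0,"dz":4,"yaw":0,"jaw":0},{"dx":0,"dy":0,"dz":1,"yaw":0,"jaw":0},{"dx":0,"dy":0,"dz":1,"yaw":0,"jaw":0}]'
python3 -m handwheel '[{"dx":0,"dy":0,"dz":1,"yaw":0,"jaw":0},{"dx":0,"dy":0,"dz":1,"yaw":0,"jaw":0}]'
python3 -m handwheel '[{"dx":0,"dy":0,"dz":0.6,"yaw":0,"jaw":0},{"dx":0,"dy":0,"dz":0.6,"yaw":0,"jaw":0}]'
python3 -m handwheel '[{"dx":0,"dy":0,"dz":0.6,"yaw":0,"jaw":0},{"dx":0,"dy":0,"dz":0.6,"yaw":0,"jaw":0}]'
python3 -m handwheel '[{"dx":0,"dy":0,"dz":0.6,"yaw":0,"jaw":0},{"dx":0,"dy":0,"dz":0.6,"yaw":0,"jaw":0}]'
```

```text
t: 17.58
tcp_pos: [0.546, -0.1701, 0.0663]
ee_rot: [-0.0, 0.77, -0.638, 0.0]
wrist_force: [1.2, -0.7, 0.6]
opening: -0.0002
t: 17.82
tcp_pos: [0.5459, -0.1701, 0.0643]
ee_rot: [-0.0, 0.77, -0.638, 0.0]
wrist_force: [0.2, 0.3, 1.1]
opening: 0.0001
t: 18.08
tcp_pos: [0.5458, -0.17, 0.0629]
ee_rot: [-0.0, 0.77, -0.638, -0.0]
wrist_force: [0.1, 0.1, -0.5]
opening: -0.0001
t: 18.32
tcp_pos: [0.5458, -0.17, 0.0617]
ee_rot: [-0.0, 0.77, -0.638, -0.0]
wrist_force: [-0.1, -0.4, -0.3]
opening: 0.0002
t: 18.58
tcp_pos: [0.5459, -0.17, 0.0607]
ee_rot: [-0.0, 0.77, -0.638, 0.0]
wrist_force: [-0.4, 0.4, 2.9]
opening: 0.0
```

```bash
python3 -m handwheel '[{"dx":0,"dy":0,"dz":0.7,"yaw":0,"jaw":0},{"dx":0,"dy":0,"dz":0.7,"yaw":0,"jaw":0}]'
python3 -m handwheel '[{"dx":0,"dy":0,"dz":0.7,"yaw":0,"jaw":0},{"dx":0,"dy":0,"dz":0.7,"yaw":0,"jaw":0}]'
python3 -m handwheel '[{"dx":0,"dy":0,"dz":0.6,"yaw":0,"jaw":0},{"dx":0,"dy":0,"dz":0.4,"yaw":0,"jaw":0}]'
python3 -m handwheel '[{"dx":0,"dy":0,"dz":0.4,"yaw":0,"jaw":0},{"dx":0,"dy":0,"dz":0,"yaw":0,"jaw":0}]'
```

```text
t: 18.82
tcp_pos: [0.5461, -0.17, 0.0593]
ee_rot: [-0.0, 0.77, -0.638, 0.0]
wrist_force: [0.1, 0.0, 3.4]
opening: -0.0001
t: 19.08
tcp_pos: [0.5462, -0.17, 0.0579]
ee_rot: [-0.0, 0.77, -0.638, 0.0]
wrist_force: [2.1, 0.9, 3.1]
opening: 0.0001
t: 19.32
tcp_pos: [0.5461, -0.1701, 0.057]
ee_rot: [-0.0, 0.77, -0.638, 0.0]
wrist_force: [0.5, 1.1, 7.4]
opening: 0.0002
t: 19.58
tcp_pos: [0.5461, -0.1701, 0.0569]
ee_rot: [-0.0, 0.77, -0.638, 0.0]
wrist_force: [-0.3, -0.2, 8.4]
opening: -0.0001
```

```bash
python3 -m handwheel '[{"dx":0,"dy":0,"dz":-4,"yaw":0,"jaw":0},{"dx":0,"dy":0,"dz":-10,"yaw":0,"jaw":0},{"dx":0,"dy":0,"dz":-35,"yaw":0,"jaw":0},{"dx":0,"dy":0,"dz":-45,"yaw":0,"jaw":0},{"dx":0,"dy":0,"dz":-45,"yaw":0,"jaw":0},{"dx":30,"dy":30,"dz":0,"yaw":0,"jaw":0},{"dx":40,"dy":30,"dz":0,"yaw":0,"jaw":0},{"dx":40,"dy":30,"dz":0,"yaw":0,"jaw":0},{"dx":40,"dy":30,"dz":0,"yaw":0,"jaw":0},{"dx":40,"dy":10,"dz":0,"yaw":0,"jaw":0},{"dx":40,"dy":0,"dz":0,"yaw":0,"jaw":0},{"dx":0,"dy":0,"dz":0,"yaw":0,"jaw":0},{"dx":0,"dy":0,"dz":0,"yaw":0,"jaw":0}]'
python3 - <<'E'
from cell import r
import cv2,numpy as np
a=r.snapshot("top")[100:250,260:430,::-1]; b=r.snapshot("scene")[180:330,235:405,::-1]
f=lambda m:cv2.resize(m,(400,353),interpolation=cv2.INTER_CUBIC)
cv2.imwrite("pics/c5.png",np.hstack([f(a),f(b)]))
E
```

```text
t: 21.2
tcp_pos: [0.4609, -0.4195, 0.195]
ee_rot: [-0.0, 0.77, -0.638, -0.001]
wrist_force: [-0.0, -0.8, -0.3]
opening: 0.0003
```

View pics/c5.png

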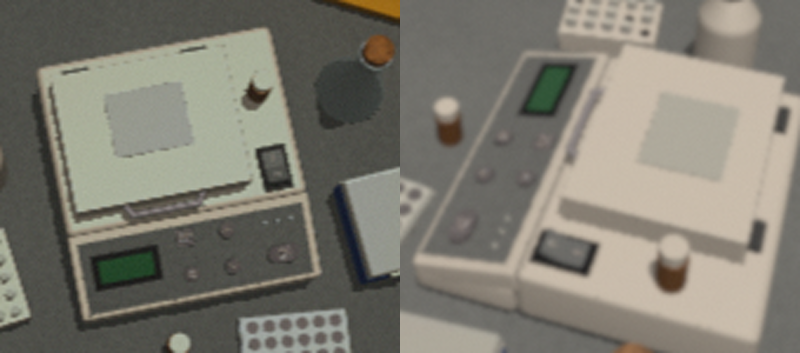

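The lid is flat on the deck, the heater key sits low, the start key is out again, and the vials, flask and boxes are where they were. I'll compare the rocker and keys with the first picture.

Run:
```python
from cell import r
import cv2,numpy as np
b=r.snapshot("scene")[:,:,::-1]; a=cv2.imread("pics/scene0.png")
f=lambda m:cv2.resize(m[225:300,240:325],(400,353),interpolation=cv2.INTER_CUBIC)
cv2.imwrite("pics/c6.png",np.hstack([f(a),f(b)]))
```

```text
(no output)
```

View pics/c6.png

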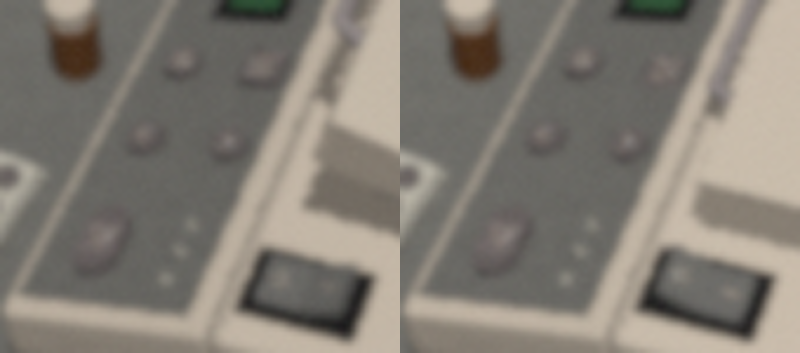

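Compared with the first picture, the rocker has tipped over (near half up, far half level), the heater key is in, and the other keys look the same.

```bash
python3 -c "
from cell import r
print(r.hand_in(), r.read_state()['t'])"
```

```text
the job is handed in; nothing more can be done
the job is handed in; nothing more can be done
```

The shaker run is started. All four touches went in the order asked, with the shut fingertips, and I handed the job in at about 21 s of the 61 s allowed. `hand_in` gives no verdict.

| Step | What the arm measured | Highest force I read at the end of a move |
|---|---|---|
| Lid pushed shut | stopped at 101.2 mm (101 mm when shut) | about 8 N downward |
| Mains rocker to on | stopped at 75.6 mm (about 75 mm when on) | about 12 N, after it reached its stop |
| Heater key | about 4.5 mm of travel, then its stop | about 7 N |
| Start key | about 4.3 mm of travel to its stop, then released | about 8 N |

- **Last pictures:** the lid lies flat and the rocker's far half is down. The heater key is in and the start key is out. The stop, up and down keys look unchanged, and the things around the shaker appear where they were. The arm was clear of everything.
- **Refused move:** my first move command was refused because its rows lacked some of the required keys. The arm didn't move.
- **Camera offset:** camera-based positions were about 1 pixel (2 mm) off the fingertip. I corrected for this, and both keys were met within about 1 mm of the predicted height.

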